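# Set the batch code on the cheese-label unit

### The arm

A 6-joint arm with a two-finger parallel gripper is mounted at the origin on the work surface. World frame = base frame: x ahead of the robot, y to its left, z up, the work surface at z = 0. Lengths are in m, angles in rad, forces in N, time in s.
With the tool pointing down it reaches from about 0.35 to 0.775 m from the base axis. Payload 5.5 kg.
Tool frame: the origin (TCP) lies midway between the tips of the shut fingers; the grasp point (between the pads) lies 19 mm behind it; z points along the fingers, y is the line along which they close (so a half turn about z gives the same grasp; the last joint's range is limited). The gripper opens to 85 mm and grips with 20 to 120 N. Pads are 22 mm wide; open, the fingers measure 114 mm over their backs; the gripper's body (76 mm by 85 mm) begins 54 mm behind the grasp point. The pads swing forward as they close: fully open they stand 13 mm farther back than shut.
Start: joints at [1.137, 0.313, 0.046, 1.304, 0, 1.431], TCP at [0.167, 0.55, 0.231] pointing down, gripper open.
Joint ranges: [-2.76, 2.76], [-0.86, 1.69], [-1.03, 1.26], [-2.2, 2.34], [-1.47, 1.5], [-3.14, 3.14]. Speed limits (rad/s): [2.57, 2.57, 3.14, 3.14, 3.14, 3.14].

### API

Orientations are given as a unit quaternion [w, x, y, z].
In Python, from workcell import env gives the robot as it stands.
- The arm moves only by the tool move_arm, never from a script. Its argument "targets" is a list of rows, each a list of 3 entries, a list of its own where there are three numbers: the shift along the tool's x, y, z in mm, then the turn, a rotation vector about the tool's x, y, z in units of 10 degrees (1.0 is 10 degrees), then the closure, from -1 (fully open) to 1 (shut). In form: [[[dx, dy, dz], [ax, ay, az], gripper], ...]. A call has 1 to 5 rows; each row is the pose to reach, as a shift and turn from the pose commanded when the call began, along the tool's axes at that moment; what a row does not reach only later rows make up. A row lasts 1/8 s, in which the tool goes at most 62.5 mm and 10.7 degrees, less where a joint would pass 70% of its speed; a pose out of reach is approached as far as the arm can. A call with a gripper value outside its range is refused whole. The fingers move at their own pace and stop on an object; "squeeze" is the grip in N (left out, the last holds). Time passes only in rows, so rows that repeat a pose let the fingers close. It gives the time, the measured TCP pose, the force, the opening and the grip force at its end, in the units of the state.
- env.get_state(): the state, without advancing time (a new reading comes with each control period).
- env.read_camera(name): name is "side" or "top" or "wrist"; returns a dict with "pixels" (480x640x3 uint8, red, green, blue), "fovy" (degrees; the focal length in pixels is half the picture's height over the tangent of half this angle, whatever the lens; pixels are square), "cx", "cy" (the principal point, pixels), "dist_coeffs" ([k1, k2, p1, p2, k3] as OpenCV has them; the pictures are not rectified), "extrinsics" (4x4, takes a point from world to camera coordinates); the wrist camera has in their place "mount" (4x4, takes a point from camera to tool coordinates, whose origin is the TCP and whose axes are the flange's). Camera axes: x right, y up, looking along -z (the intrinsics and any distortion apply to the point x, -y, -z); pixel columns grow to the right and rows downward; lengths in m; the calibration is good to about 2 mm. A picture is of the moment at which its call begins: read the wrist's pose just before it. There is no depth.
- env.hand_in(): hands the job in; it is judged then, once.
Trained networks look in a picture, given as the dict that the camera call returned (one of the last four; its "shot" number tells which), for a name from the list of things; names that differ only in an ending like _2 or _b are one class to them, and where a whole thing is asked for, a point or a joint stands for the part that bears it (a point fixed in the world has none). Each returns a list of dicts, best first, with "confidence" (0 to 1); they miss things now and then, are a little off and sometimes report something else, mostly with a low value. They report only what shows in the picture. A call takes as long as a camera call.
- env.spot_in(thing, picture): "centre" ([x, y, z] in m, in world coordinates, good to about 4 mm: the middle of the surface that is visible of it).
- env.regions_of(thing, picture): "mask" (480x640 bool, what is visible of it).
- env.landmark_of(thing, picture): "centre" ([x, y, z] in m, in world coordinates, good to about 4 mm: a listed point, or the origin of a listed thing).
The state is a dict: "clock": time; "joint_pos": joint angles; "qvel": joint speeds; "tau": joint torques, N m; "tcp_pos": TCP position; "orientation": TCP orientation; "wrist_force": force on the tool from outside, world axes, zero at the start; "ft_torque": the same for the moment, N m; "finger_gap": finger opening in m; "grip_force": force on a finger pad.
Only numpy, scipy, OpenCV 4.12 (cv2) and the standard library are available. Lean on these libraries where they do the work, as an engineer would, in place of code of your own. Each camera call takes 0.05 s, during which the arm holds its last target. There are 200 camera calls.

### The job

On the cheese counter's batch-label unit, roll the three thumbwheels with a fingertip until the code reads 7-2-5 from left to right as seen from the robot (violet, red and green field on top, each centred on the white index marks), pressing only lightly so that no wheel is forced down near the stop of its spring. Only once the code is right, press the green enter button fully down for a moment and let it come up again. Leave the code so set and the goods on the counter where they are.

Things in the scene. Friction and masses are not known exactly. Their poses are not given: they have to be found in the camera images.
- unit: grey batch-label unit fixed to the counter, 240 x 250 mm, flat deck 50 mm up. Origin: at counter height under the common line of the three wheels' tops, half-way across. x points away from the robot, y left, z up. The deck runs 60 mm from that line towards the robot; a white hood 12 mm above the deck begins 78 mm beyond it. Only the wheels and the button stand higher than the deck up to there
- slot_a (a point): deck surface straight under the top of the left thumbwheel (unit x 0, y 80 mm), in line with its two white index marks. It belongs to the deck, not the wheel: the wheel's top stands 12 to 22 mm higher, differently for each wheel and unmeasured. Wheel: 60 mm diameter, 24 mm wide, axle along unit y; sprung axle sinks 1 mm per 2.5 N, stop at 8 mm
- wheel_a (a joint): angle of the left thumbwheel, rad. Smooth, friction-held, no clicks: press its top with a fingertip and drag (3 N of drag turns it). Top dragged away from the robot (+x): angle grows, 30 mm per rad. Field of digit d is on top at 0.6283*d: 0 black 1 brown 2 red 3 orange 4 yellow 5 green 6 blue 7 violet 8 grey 9 white. Stops just past 0 and 9
- slot_b (a point): deck surface straight under the top of the middle thumbwheel (unit x 0, y 32 mm), in line with its two white index marks. It belongs to the deck, not the wheel: the wheel's top stands 12 to 22 mm higher, differently for each wheel and unmeasured. Wheel: 60 mm diameter, 24 mm wide, axle along unit y; sprung axle sinks 1 mm per 2.5 N, stop at 8 mm
- wheel_b (a joint): angle of the middle thumbwheel, rad. Smooth, friction-held, no clicks: press its top with a fingertip and drag (3 N of drag turns it). Top dragged away from the robot (+x): angle grows, 30 mm per rad. Field of digit d is on top at 0.6283*d: 0 black 1 brown 2 red 3 orange 4 yellow 5 green 6 blue 7 violet 8 grey 9 white. Stops just past 0 and 9
- slot_c (a point): deck surface straight under the top of the right thumbwheel (unit x 0, y -16 mm), in line with its two white index marks. It belongs to the deck, not the wheel: the wheel's top stands 12 to 22 mm higher, differently for each wheel and unmeasured. Wheel: 60 mm diameter, 24 mm wide, axle along unit y; sprung axle sinks 1 mm per 2.5 N, stop at 8 mm
- wheel_c (a joint): angle of the right thumbwheel, rad. Smooth, friction-held, no clicks: press its top with a fingertip and drag (3 N of drag turns it). Top dragged away from the robot (+x): angle grows, 30 mm per rad. Field of digit d is on top at 0.6283*d: 0 black 1 brown 2 red 3 orange 4 yellow 5 green 6 blue 7 violet 8 grey 9 white. Stops just past 0 and 9
- enter_top (a point): centre of the upper face of the round green enter button, 32 mm across, at the right end of the deck (unit x 0, y -85 mm), measured as it moves
- enter (a joint): travel of the enter button (m): 0 when up, 0.006 fully down; springs back; fully down takes 6 N
- gouda: orange waxed cheese, disc 140 mm across and 55 mm high; origin at the centre of its underside; a bystander
- goat: small cream-coloured round cheese, 80 mm across, 32 mm high; origin at the centre of its underside; a bystander
- block: yellow block of cheese with brown rind, 140 x 70 x 50 mm; origin at the centre of its underside; a bystander
- jam: reddish jam jar, 56 mm across, 65 mm high; origin at the centre of its underside; a bystander
- honey: amber honey jar, 56 mm across, 65 mm high; origin at the centre of its underside; a bystander
- crackers: cardboard cracker box, 60 x 110 x 40 mm; origin at the centre of its underside; a bystander
- scraper: spatula-like cheese scraper, 200 mm long, lying flat; origin at the middle of its underside; a bystander

How it is judged:
On the way, in this order (a step that is already met when the one before it is completed fails the run):
1. all three wheels show the code 7-2-5 (value of joint wheel_a between 4.2382 and 4.5582 rad and value of joint wheel_b between 1.0966 and 1.4166 rad and value of joint wheel_c between 2.9816 and 3.3016 rad), for 0.2 s.
2. the enter button is fully down with the code set (all of step 1 and value of joint enter above 0.0048 m), for 0.1 s.
At the end, for the whole second after the job is handed in: left wheel at 7 (4.398 rad), middle at 2 (1.257 rad), right at 5 (3.142 rad), each within 0.16 rad and at rest; the enter button up again (under 1 mm) (all of step 1 and value of joint enter below 0.001 m and velocity of joint wheel_a between -0.05 and 0.05 rad/s and velocity of joint wheel_b between -0.05 and 0.05 rad/s and velocity of joint wheel_c between -0.05 and 0.05 rad/s); the robot touches nothing.
It fails at once if a wheel is pressed with more than 17 N (contact force between any of wheel_a, wheel_b, wheel_c and anything else above 17 N).
It fails at once if the enter button is pressed more than 3 mm while the code is wrong (value of joint enter above 0.003 m and not (value of joint wheel_a between 4.2382 and 4.5582 rad and value of joint wheel_b between 1.0966 and 1.4166 rad and value of joint wheel_c between 2.9816 and 3.3016 rad)).
It fails at once if goods on the counter are moved by more than 20 mm (distance of any of gouda, goat, block, jam, honey, crackers, scraper from where it was at the start of the episode above 0.02 m).
It also fails if it takes over 72 s, if anything falls off the work surface, if the arm or the gripper's body presses on something with over 40 N, if the wrist force passes 120 N, or if a joint passes its speed limit or range.

## Working session

There is one attempt and no reset: what is moved stays moved. The work goes in short steps, Python scripts to look and compute and a tool call to move; the robot and the scene stay as the last step left them, time stands still between calls to the robot, and variables do not carry over. Pictures are saved under pics/ and viewed, at most 10 in all, crops included, and the job is handed in when it is done.

Besides the shell and the picture viewer there is one more tool, called after ">>>" as name([rows], argument=value, ...), one row to a line, values as JSON. move_arm: Moves the arm, as the interface text tells. Its arguments: {"type":"object","properties":{"targets":{"type":"array","items":{"type":"array"}},"squeeze":{"type":"number"}},"required":["targets"]}

```bash
mkdir -p pics; cat > h.py <<'E'
import numpy as np, cv2
from workcell import env
from scipy.spatial.transform import Rotation as R
def ext(p,s=None):
    if 'extrinsics' in p: return np.array(p['extrinsics'])
    T=np.eye(4);q=s['orientation'];T[:3,:3]=R.from_quat([q[1],q[2],q[3],q[0]]).as_matrix();T[:3,3]=s['tcp_pos']
    return np.linalg.inv(T@np.array(p['mount']))
def K(p):
    f=240/np.tan(np.radians(p['fovy'])/2); return np.array([[f,0,p['cx']],[0,f,p['cy']],[0,0,1.]])
def proj(p,X,s=None):
    E=ext(p,s); c=np.atleast_2d(X)@E[:3,:3].T+E[:3,3]; c=c*[1,-1,-1]
    return cv2.projectPoints(c,np.zeros(3),np.zeros(3),K(p),np.array(p['dist_coeffs'],float))[0][:,0]
def ray(p,uv,z,s=None):
    E=ext(p,s); u=cv2.undistortPoints(np.array(uv,float).reshape(-1,1,2),K(p),np.array(p['dist_coeffs'],float))[:,0]
    d=np.c_[u[:,0],-u[:,1],-np.ones(len(u))]@E[:3,:3]; o=-E[:3,:3].T@E[:3,3]
    return o+d*((z-o[2])/d[:,2])[:,None]
def save(p,n): cv2.imwrite('pics/'+n,p['pixels'][:,:,::-1])
E
cat > a.py <<'E'
from h import *
s=env.get_state(); print({k:np.round(v,3) for k,v in s.items()})
ps=[]
for n in ['top','side']:
    p=env.read_camera(n); ps.append(p['pixels'])
    for t in ['slot_a','slot_b','slot_c','enter_top','unit']:
        print(n,t,[(np.round(d['centre'],4).tolist(),round(d['confidence'],2)) for d in env.landmark_of(t,p)[:4]])
    E=ext(p); print(-E[:3,:3].T@E[:3,3])
cv2.imwrite('pics/1.png',cv2.resize(np.vstack(ps),None,fx=.62,fy=.62,interpolation=cv2.INTER_AREA)[:,:,::-1])
E
python3 a.py
```

```text
{'clock': np.float64(0.0), 'joint_pos': array([ 1.137,  0.314,  0.045,  1.304, -0.   ,  1.431]), 'qvel': array([ 0.001, -0.   , -0.001, -0.001,  0.001,  0.001]), 'tau': array([-1.0000e-03, -4.8063e+01,  2.9853e+01,  1.9000e-02, -0.0000e+00,
        0.0000e+00]), 'tcp_pos': array([0.166, 0.55 , 0.23 ]), 'orientation': array([-0.   ,  0.146,  0.989, -0.001]), 'wrist_force': array([ 1.002,  0.051, -0.109]), 'ft_torque': array([-0.019,  0.023,  0.064]), 'grip_force': np.float64(0.0), 'finger_gap': np.float64(0.086)}
top slot_a [([0.5311, 0.0237, 0.0521], 0.91), ([0.5282, -0.022, 0.0496], 0.79), ([0.5255, -0.0667, 0.0481], 0.67)]
top slot_b [([0.5311, 0.0237, 0.0521], 0.91), ([0.5282, -0.022, 0.0496], 0.79), ([0.5255, -0.0667, 0.0481], 0.67)]
top slot_c [([0.5311, 0.0237, 0.0521], 0.91), ([0.5282, -0.022, 0.0496], 0.79), ([0.5255, -0.0667, 0.0481], 0.67)]
top enter_top [([0.5298, -0.1418, 0.071], 0.66), ([0.526, -0.0701, 0.0489], 0.56), ([0.6392, 0.3658, -0.0011], 0.18)]
top unit []
[ 0.32597751 -0.03336594  1.43874255]
side slot_a [([0.5294, 0.0262, 0.0515], 0.96), ([0.5267, -0.0739, 0.0509], 0.71), ([0.5293, -0.0257, 0.0458], 0.66), ([0.4796, 0.3845, 0.0013], 0.49)]
side slot_b [([0.5294, 0.0262, 0.0515], 0.96), ([0.5267, -0.0739, 0.0509], 0.71), ([0.5293, -0.0257, 0.0458], 0.66), ([0.4796, 0.3845, 0.0013], 0.49)]
side slot_c [([0.5294, 0.0262, 0.0515], 0.96), ([0.5267, -0.0739, 0.0509], 0.71), ([0.5293, -0.0257, 0.0458], 0.66), ([0.4796, 0.3845, 0.0013], 0.49)]
side enter_top [([0.5247, -0.1369, 0.0716], 0.69)]
side unit [([0.5315, -0.0549, -0.0012], 0.9), ([0.2784, 0.2678, -0.0027], 0.36)]
[ 0.06931729 -0.86153672  0.63442295]
```

View pics/1.png

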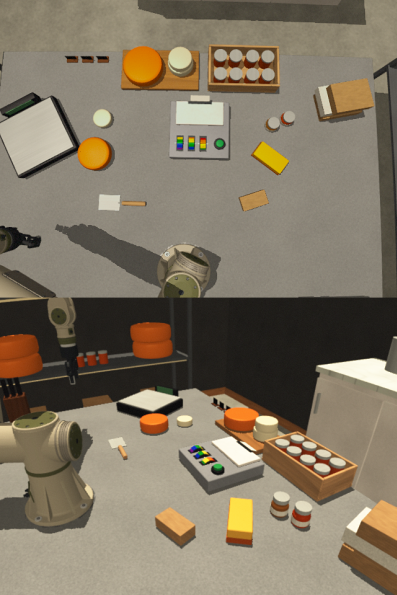

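>>> move_arm([
  [[-55,-55,0],[0,0,-0.3],1],
  [[-100,-100,0],[0,0,-0.6],1],
  [[-145,-145,0],[0,0,-0.9],1],
  [[-190,-190,0],[0,0,-1.2],1],
  [[-235,-235,0],[0,0,-1.5],1],
], squeeze=20)

```text
clock: 1.23
tcp_pos: [0.3147, 0.2733, 0.2316]
orientation: [0.001, 0.015, 1.0, 0.0]
wrist_force: [0.8, -0.4, -0.0]
finger_gap: 0.0001
grip_force: 0.0
```

>>> move_arm([
  [[-30,-55,0],[0,0,0],1],
  [[-60,-110,0],[0,0,0],1],
  [[-90,-160,0],[0,0,0],1],
  [[-115,-210,0],[0,0,0],1],
  [[-140,-255,0],[0,0,0],1],
])

```text
clock: 1.85
tcp_pos: [0.4465, 0.0135, 0.2316]
orientation: [0.0, 0.016, 1.0, 0.0]
wrist_force: [1.0, 0.5, 0.0]
finger_gap: -0.0002
grip_force: 0.0
```

>>> move_arm([
  [[-25,-40,0],[0,0,0],1],
  [[-35,-63,0],[0,0,0],1],
  [[-35,-63,0],[0,0,0],1],
  [[-35,-63,0],[0,0,0],1],
])

```text
clock: 2.35
tcp_pos: [0.4783, -0.048, 0.2312]
orientation: [-0.0, 0.016, 1.0, 0.0]
wrist_force: [0.3, 1.1, -0.5]
finger_gap: -0.0003
grip_force: 0.0
```

```bash
cat > b.py <<'E'
from h import *
import sys
s=env.get_state(); p=env.read_camera('wrist'); save(p,sys.argv[1])
print(s['clock'],np.round(s['tcp_pos'],4),np.round(s['orientation'],4),np.round(s['wrist_force'],1)); print(np.round(p['mount'],3))
for t in ['slot_a','enter_top','unit']:
    for d in env.landmark_of(t,p)[:4]: print(t,np.round(d['centre'],4),round(d['confidence'],2),proj(p,d['centre'],s)[0].round())
E
python3 b.py 2.png
```

```text
2.35 [ 0.4783 -0.048   0.2312] [-3.000e-04  1.600e-02  9.999e-01  3.000e-04] [ 0.3  1.1 -0.5]
[[-0.     0.946  0.325  0.084]
 [ 1.    -0.     0.001  0.   ]
 [ 0.     0.325 -0.946 -0.142]
 [ 0.     0.     0.     1.   ]]
slot_a [0.5268 0.0238 0.0472] 0.72 [394. 253.]
slot_a [ 0.5271 -0.074   0.0567] 0.69 [297. 260.]
slot_a [ 0.5296 -0.0208  0.053 ] 0.58 [351. 259.]
slot_a [ 0.5267 -0.1408  0.0729] 0.53 [225. 268.]
enter_top [ 0.5241 -0.142   0.0695] 0.59 [225. 264.]
unit [ 5.231e-01 -5.170e-02  1.000e-04] 0.7 [320. 236.]
```

View pics/2.png

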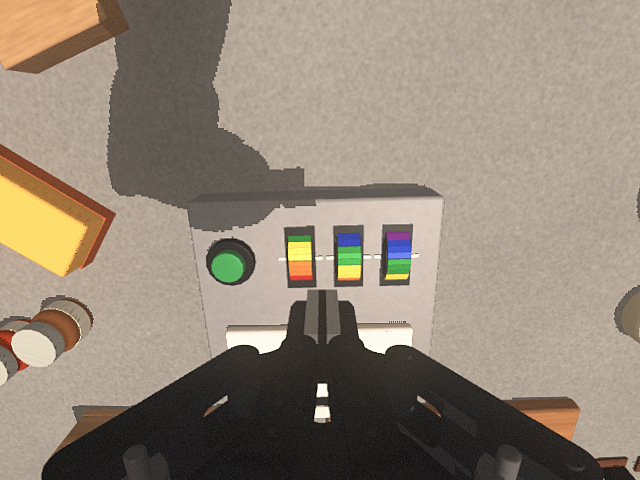

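```bash
cat > c.py <<'E'
from h import *
p=dict(env.read_camera('wrist')); s=env.get_state()
im=p['pixels']; hsv=cv2.cvtColor(im,cv2.COLOR_RGB2HSV)
w=((im.min(2)>200)).astype(np.uint8); w[:225]=0; w[290:]=0
n,l,st,c=cv2.connectedComponentsWithStats(w)
for i in range(1,n):
    if st[i,4]>3: print('white',st[i],c[i].round(1),ray(p,c[i],.05,s)[0].round(4))
for x in [301,348,397]:
    print(x)
    for y in range(222,292): print(y,im[y,x-2:x+3].mean(0).round().astype(int).tolist(), end='; ')
    print()
cv2.imwrite('pics/3.png',cv2.resize(im[190:310,190:440],None,fx=3.2,fy=3.2,interpolation=cv2.INTER_NEAREST)[:,:,::-1])
E
python3 c.py
```

```text
white [380 233   1   4   4] [380.  234.5] [0.5062 0.0086 0.05  ]
white [363 255   8   4  29] [366.6 256.4] [ 0.529  -0.0043  0.05  ]
white [374 255   6   4  21] [376.6 256.3] [0.5292 0.0058 0.05  ]
white [411 254   7   4  24] [413.8 255.2] [0.5292 0.0431 0.05  ]
white [278 257   7   4  22] [281.1 258.1] [ 0.5282 -0.0901  0.05  ]
white [315 256   8   4  28] [318.5 257.5] [ 0.5287 -0.0526  0.05  ]
white [326 256   7   4  23] [329.  257.2] [ 0.5287 -0.042   0.05  ]
301
222 [205, 190, 176]; 223 [204, 189, 176]; 224 [209, 193, 181]; 225 [218, 201, 188]; 226 [127, 116, 108]; 227 [73, 69, 62]; 228 [84, 78, 71]; 229 [86, 79, 73]; 230 [86, 80, 72]; 231 [85, 79, 72]; 232 [86, 80, 72]; 233 [87, 79, 74]; 234 [87, 72, 74]; 235 [75, 125, 66]; 236 [73, 147, 67]; 237 [75, 149, 68]; 238 [73, 145, 65]; 239 [68, 143, 64]; 240 [57, 140, 66]; 241 [160, 185, 78]; 242 [255, 239, 106]; 243 [255, 240, 108]; 244 [253, 238, 106]; 245 [253, 239, 107]; 246 [253, 238, 106]; 247 [247, 227, 99]; 248 [252, 247, 115]; 249 [254, 250, 120]; 250 [253, 249, 118]; 251 [253, 249, 118]; 252 [254, 250, 120]; 253 [246, 234, 1
[... 2815 characters left out ...]
11, 138, 245]; 257 [116, 138, 255]; 258 [69, 90, 139]; 259 [88, 190, 73]; 260 [95, 204, 94]; 261 [94, 197, 94]; 262 [93, 197, 95]; 263 [95, 202, 96]; 264 [82, 170, 83]; 265 [79, 170, 79]; 266 [80, 175, 79]; 267 [80, 173, 79]; 268 [79, 174, 80]; 269 [77, 159, 76]; 270 [78, 164, 76]; 271 [77, 166, 77]; 272 [71, 164, 78]; 273 [79, 167, 75]; 274 [255, 228, 101]; 275 [255, 234, 106]; 276 [253, 235, 106]; 277 [250, 226, 100]; 278 [255, 227, 97]; 279 [134, 113, 79]; 280 [74, 73, 76]; 281 [85, 80, 76]; 282 [85, 82, 76]; 283 [81, 78, 73]; 284 [68, 65, 60]; 285 [202, 187, 175]; 286 [215, 199, 187]; 287 [212, 197, 183]; 288 [213, 197, 186]; 289 [212, 197, 186]; 290 [213, 197, 185]; 291 [210, 195, 182];
```

View pics/3.png

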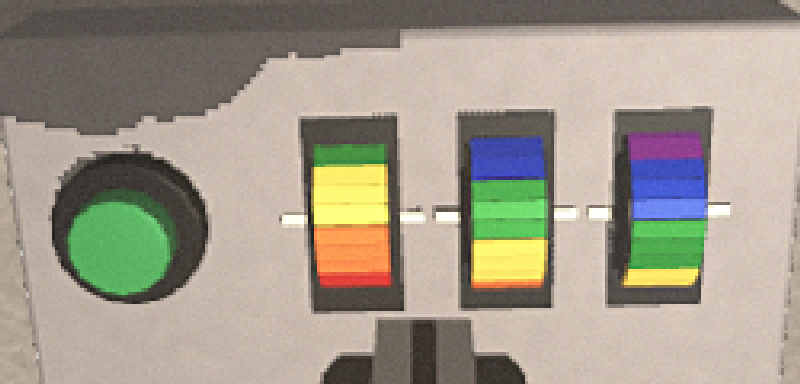

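```bash
cat > fit.py <<'E'
from h import *
from scipy.optimize import least_squares
O=np.array([.5285,-.0553,0]);ex=np.array([1,-.008,0]);ey=np.array([.008,1,0])
def pt(uy,ang,h,digit):  # boundary at digit value on wheel with angle ang
    phi=ang-.6283*np.asarray(digit)    # + = past the top, away from robot
    return O+np.outer(.03*np.sin(phi),ex)+ey*uy+np.outer(.05+h-.03+.03*np.cos(phi),[0,0,1])
def fit(p,s,uy,rows,digs,h=None):
    def f(v): return proj(p,pt(uy,v[0],v[1] if h is None else h,digs),s)[:,1]-rows
    r=least_squares(f,[.6283*np.mean(digs),.017],x_scale=[.1,.003]); return r.x[0],r.x[1],r.fun
E
cat > d.py <<'E'
from fit import *
p=env.read_camera('wrist'); s=env.get_state()
for n,uy,rows,digs in [('a',.08,[239.3,258.2,273.7],[6.5,5.5,4.5]),('b',.032,[245.3,264.1,277.1],[5.5,4.5,3.5]),('c',-.016,[241,260,275],[4.5,3.5,2.5])]:
    a,h,e=fit(p,s,uy,np.array(rows),digs); print(n,a,a/.6283,h,e)
E
python3 d.py
```

```text
a 3.360520968996966 5.348592979463578 0.014157167742179918 [-0.15133294  0.16424709 -0.03144216]
b 2.9043333420457764 4.622526407839848 0.013768296964675941 [-0.09224098  0.11905957 -0.03644048]
c 2.121041769221669 3.3758423829725754 0.011829492098452824 [-0.04357542  0.04838566 -0.00998122]
```

>>> move_arm([
  [[-17,37,50],[0,0,-0.13],1],
  [[-33,74,90],[0,0,-0.13],1],
  [[-33,74,140],[0,0,-0.13],1],
  [[-33,74,140],[0,0,-0.13],1],
  [[-33,74,140],[0,0,-0.13],1],
])

```text
clock: 3.28
tcp_pos: [0.5148, 0.0243, 0.0928]
orientation: [0.001, 0.005, 1.0, -0.0]
wrist_force: [1.4, 0.3, 0.6]
finger_gap: 0.0003
grip_force: 0.0
```

```bash
cat > st.py <<'E'
from h import *
s=env.get_state(); print(s['clock'],np.round(s['tcp_pos'],4),np.round(s['orientation'],4),np.round(s['wrist_force'],2))
p=s['tcp_pos']-np.array([.5285,-.0553,0]); print('unit mm',((p@np.array([[1,.008,0],[-.008,1,0],[0,0,1]]))*1000).round(1))
E
python3 st.py
```

```text
3.275 [0.5148 0.0243 0.0928] [ 7.0e-04  4.7e-03  1.0e+00 -0.0e+00] [1.45 0.28 0.61]
unit mm [-14.3  79.5  92.8]
```

>>> move_arm([
  [[0,0,12],[0,0,0],1],
  [[0,0,19],[0,0,0],1],
  [[0,0,21],[0,0,0],1],
  [[0,0,22],[0,0,0],1],
  [[0,0,22],[0,0,0],1],
])

```text
clock: 3.9
tcp_pos: [0.5142, 0.0243, 0.0694]
orientation: [0.0, 0.005, 1.0, 0.0]
wrist_force: [0.0, 1.0, -0.3]
finger_gap: 0.0002
grip_force: 0.0
```

>>> move_arm([
  [[0,0,1],[0,0,0],1],
  [[0,0,2],[0,0,0],1],
  [[0,0,2],[0,0,0],1],
])

```text
clock: 4.28
tcp_pos: [0.5141, 0.0244, 0.0672]
orientation: [-0.0, 0.005, 1.0, 0.0]
wrist_force: [0.1, 0.2, 0.5]
finger_gap: 0.0
grip_force: 0.0
```

>>> move_arm([
  [[0,0,1],[0,0,0],1],
  [[0,0,2],[0,0,0],1],
  [[0,0,2],[0,0,0],1],
])

```text
clock: 4.65
tcp_pos: [0.5141, 0.0244, 0.0652]
orientation: [-0.0, 0.005, 1.0, 0.0]
wrist_force: [1.1, 1.3, -0.6]
finger_gap: -0.0004
grip_force: 0.0
```

>>> move_arm([
  [[0,0,1],[0,0,0],1],
  [[0,0,2],[0,0,0],1],
  [[0,0,2],[0,0,0],1],
])

```text
clock: 5.03
tcp_pos: [0.5142, 0.0244, 0.0635]
orientation: [0.0, 0.005, 1.0, 0.0]
wrist_force: [0.1, -0.6, 2.7]
finger_gap: 0.0001
grip_force: 1.9
```

>>> move_arm([
  [[0,0,1],[0,0,0],1],
  [[0,0,2],[0,0,0],1],
  [[0,0,2],[0,0,0],1],
])

```text
clock: 5.4
tcp_pos: [0.5143, 0.0244, 0.0618]
orientation: [0.0, 0.005, 1.0, -0.0]
wrist_force: [-2.4, 0.3, 8.4]
finger_gap: -0.0001
grip_force: 3.9
```

>>> move_arm([
  [[-3,0,0],[0,0,0],1],
  [[-6,0,0],[0,0,0],1],
  [[-9,0,0],[0,0,0],1],
  [[-12,0,0],[0,0,0],1],
  [[-15,0,0],[0,0,0],1],
])

```text
clock: 6.02
tcp_pos: [0.5294, 0.0243, 0.0621]
orientation: [0.0, 0.005, 1.0, -0.0]
wrist_force: [-2.5, -0.6, 8.9]
finger_gap: 0.0002
grip_force: 4.6
```

>>> move_arm([
  [[-3,0,0],[0,0,0],1],
  [[-6,0,0],[0,0,0],1],
  [[-9,0,0],[0,0,0],1],
  [[-12,0,0],[0,0,0],1],
  [[-15,0,0],[0,0,0],1],
])

```text
clock: 6.65
tcp_pos: [0.5448, 0.0241, 0.0621]
orientation: [0.001, 0.005, 1.0, 0.0]
wrist_force: [-1.8, -0.3, 6.1]
finger_gap: 0.0
grip_force: 2.8
```

>>> move_arm([
  [[0,0,-20],[0,0,0],1],
  [[20,-20,-60],[0,0,0],1],
  [[55,-44,-90],[0,0,0],1],
  [[55,-44,-90],[0,0,0],1],
  [[55,-44,-90],[0,0,0],1],
])

```text
clock: 7.28
tcp_pos: [0.489, -0.0194, 0.151]
orientation: [0.0, 0.005, 1.0, 0.0]
wrist_force: [-1.2, 0.8, -0.3]
finger_gap: 0.0002
grip_force: 0.0
```

```bash
cat > read.py <<'E'
from fit import *
import sys
s=env.get_state(); p=env.read_camera('wrist'); im=p['pixels']
if len(sys.argv)>1: save(p,sys.argv[1])
print(s['clock'],s['tcp_pos'].round(4))
# classify colours on each wheel's rectified surface
C={0:(25,25,25),1:(110,65,35)}
hue=lambda c: cv2.cvtColor(c[None].astype(np.uint8),cv2.COLOR_RGB2HSV)[0]
for n,uy,h in [('a',.08,.0147),('b',.032,.014),('c',-.016,.0125)]:
    ph=np.radians(np.arange(-50,51,1))       # + away from robot
    q=proj(p,pt(uy,0,h,-ph/.6283),s)
    col=np.array([np.median(im[int(round(v)),int(round(u))-2:int(round(u))+3],axis=0) if 0<=v<479.4 and 3<u<636 else [0,0,0] for u,v in q])
    hs=hue(col); out=[]
    names=[]
    for x in hs:
        H,S,V=[int(k) for k in x]
        names.append('-' if S<90 else 'r' if H<7 or H>172 else 'o' if H<20 else 'y' if H<40 else 'g' if H<85 else 'b' if H<133 else 'v')
    i=0; seg=[]
    while i<len(names):
        j=i
        while j<len(names) and names[j]==names[i]: j+=1
        if j-i>2: seg.append((names[i],int(np.degrees(ph[i])),int(np.degrees(ph[j-1]))))
        i=j
    D=dict(r=2,o=3,y=4,g=5,b=6,v=7); est=[]
    for A,B in zip(seg,seg[1:]):
        if A[0] in D and B[0] in D and D[A[0]]-D[B[0]]==1:
            est.append((D[A[0]]-.5)*.6283+np.radians((A[2]+B[1])/2))
    print(n,q[50].round(),seg,np.round(est,3))
E
python3 read.py 4.png
```

```text
7.275 [ 0.489  -0.0194  0.151 ]
a [382. 294.] [('-', -50, -19), ('v', -18, 17), ('b', 18, 50)] [4.389]
b [317. 294.] [('b', -50, -32), ('g', -31, -7), ('-', -6, 50)] [2.906]
c [253. 293.] [('g', -50, -41), ('y', -40, -7), ('o', -6, 29), ('r', 31, 46), ('-', 47, 50)] [2.12  2.086 2.094]
```

View pics/4.png

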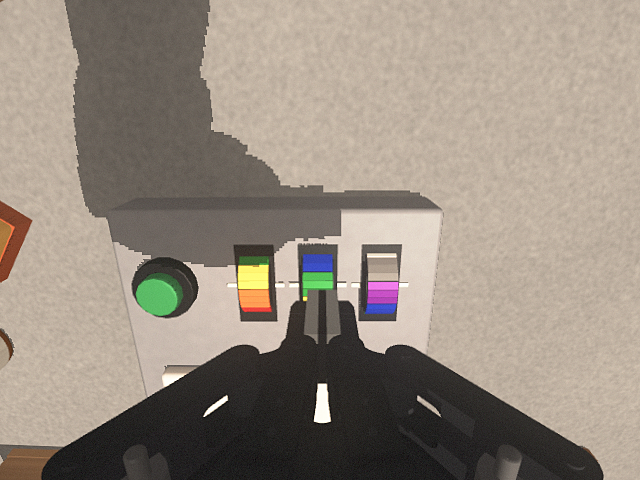

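>>> move_arm([
  [[-40,-3,30],[0,0,0],1],
  [[-52,-4,60],[0,0,0],1],
  [[-52,-4,80],[0,0,0],1],
  [[-52,-4,83],[0,0,0],1],
  [[-52,-4,83],[0,0,0],1],
])

```text
clock: 7.95
tcp_pos: [0.5406, -0.0235, 0.0678]
orientation: [-0.001, 0.004, 1.0, 0.0]
wrist_force: [0.2, -0.3, 1.1]
finger_gap: -0.0001
grip_force: 0.0
```

>>> move_arm([
  [[0,0,2],[0,0,0],1],
  [[0,0,3],[0,0,0],1],
  [[0,0,3],[0,0,0],1],
])

```text
clock: 8.32
tcp_pos: [0.5409, -0.0239, 0.0658]
orientation: [0.0, 0.005, 1.0, -0.0]
wrist_force: [0.5, 0.4, -0.9]
finger_gap: 0.0
grip_force: 0.0
```

>>> move_arm([
  [[0,0,1],[0,0,0],1],
  [[0,0,2],[0,0,0],1],
  [[0,0,2],[0,0,0],1],
])

```text
clock: 8.7
tcp_pos: [0.541, -0.024, 0.0636]
orientation: [0.0, 0.005, 1.0, -0.0]
wrist_force: [0.5, 0.3, 1.9]
finger_gap: -0.0002
grip_force: 1.2
```

>>> move_arm([
  [[0,0,1],[0,0,0],1],
  [[0,0,2.3],[0,0,0],1],
  [[0,0,2.3],[0,0,0],1],
])

```text
clock: 9.07
tcp_pos: [0.541, -0.024, 0.0616]
orientation: [0.0, 0.005, 1.0, -0.0]
wrist_force: [-1.4, -0.7, 7.2]
finger_gap: -0.0004
grip_force: 3.3
```

>>> move_arm([
  [[5,0,0],[0,0,0],1],
  [[10,0,0],[0,0,0],1],
  [[15,0,0],[0,0,0],1],
  [[20,0,0],[0,0,0],1],
  [[24.5,0,0],[0,0,0],1],
])

```text
clock: 9.7
tcp_pos: [0.5186, -0.0238, 0.0623]
orientation: [0.003, 0.005, 1.0, -0.0]
wrist_force: [2.8, -0.1, 6.2]
finger_gap: 0.0
grip_force: 2.8
```

>>> move_arm([
  [[0,0,-10],[0,0,0],1],
  [[0,0,-10],[0,0,0],1],
])

```text
clock: 9.95
tcp_pos: [0.5164, -0.0237, 0.0715]
orientation: [0.0, 0.005, 1.0, -0.0]
wrist_force: [-0.3, -0.5, 0.2]
finger_gap: 0.0002
grip_force: 0.0
```

>>> move_arm([
  [[-15,0,0],[0,0,0],1],
  [[-26,0,0],[0,0,0],1],
  [[-26,0,4],[0,0,0],1],
  [[-26,0,8],[0,0,0],1],
  [[-26,0,10],[0,0,0],1],
])

```text
clock: 10.58
tcp_pos: [0.5422, -0.0239, 0.0612]
orientation: [0.0, 0.005, 1.0, 0.0]
wrist_force: [-0.7, -0.1, 6.5]
finger_gap: 0.0006
grip_force: 3.5
```

>>> move_arm([
  [[4,0,0],[0,0,0],1],
  [[9,0,0],[0,0,0],1],
  [[14,0,0],[0,0,0],1],
  [[20,0,0],[0,0,0],1],
  [[25,0,0],[0,0,0],1],
])

```text
clock: 11.2
tcp_pos: [0.5191, -0.0238, 0.0624]
orientation: [0.002, 0.005, 1.0, -0.0]
wrist_force: [2.9, 0.7, 6.0]
finger_gap: -0.0001
grip_force: 2.8
```

>>> move_arm([
  [[0,0,0],[0,0,0],1],
  [[0,0,-20],[0,0,0],1],
  [[30,-40,-70],[0,0,0],1],
  [[30,-50,-90],[0,0,0],1],
  [[30,-50,-90],[0,0,0],1],
])

```text
clock: 11.82
tcp_pos: [0.4875, -0.0745, 0.1528]
orientation: [0.002, 0.006, 1.0, -0.001]
wrist_force: [-0.2, -0.3, -0.0]
finger_gap: -0.0001
grip_force: 0.0
```

```bash
python3 read.py 5.png
```

```text
11.825 [ 0.4875 -0.0745  0.1528]
a [456. 293.] [('-', -50, -19), ('v', -18, 16), ('b', 17, 50)] [4.372]
b [391. 293.] [('o', -50, -14), ('r', -14, 21), ('o', 22, 50)] [1.326]
c [327. 292.] [('g', -50, -42), ('y', -41, -6), ('-', -4, 50)] [2.103]
```

>>> move_arm([
  [[-15,2,30],[0,0,0],1],
  [[-25.5,3,60],[0,0,0],1],
  [[-25.5,3,82],[0,0,0],1],
  [[-25.5,3,86],[0,0,0],1],
  [[-25.5,3,86],[0,0,0],1],
])

```text
clock: 12.5
tcp_pos: [0.5116, -0.07, 0.0643]
orientation: [-0.001, 0.004, 1.0, 0.0]
wrist_force: [-0.2, 0.2, 0.5]
finger_gap: -0.0002
grip_force: 0.0
```

>>> move_arm([
  [[0,0,1.5],[0,0,0],1],
  [[0,0,3],[0,0,0],1],
  [[0,0,3],[0,0,0],1],
])

```text
clock: 12.88
tcp_pos: [0.5125, -0.0707, 0.0624]
orientation: [0.0, 0.005, 1.0, -0.0]
wrist_force: [1.0, -0.1, -0.3]
finger_gap: 0.0003
grip_force: 0.0
```

>>> move_arm([
  [[0,0,1],[0,0,0],1],
  [[0,0,2],[0,0,0],1],
  [[0,0,2],[0,0,0],1],
])

```text
clock: 13.25
tcp_pos: [0.5126, -0.0707, 0.0603]
orientation: [0.0, 0.005, 1.0, -0.0]
wrist_force: [-0.4, -0.0, 3.6]
finger_gap: 0.0
grip_force: 1.5
```

>>> move_arm([
  [[0,0,1],[0,0,0],1],
  [[0,0,1.8],[0,0,0],1],
  [[0,0,1.8],[0,0,0],1],
])

```text
clock: 13.62
tcp_pos: [0.5126, -0.0707, 0.0587]
orientation: [0.0, 0.005, 1.0, -0.0]
wrist_force: [-0.1, -0.4, 5.8]
finger_gap: 0.0001
grip_force: 3.4
```

>>> move_arm([
  [[-3,0,0],[0,0,0],1],
  [[-6,0,0],[0,0,0],1],
  [[-9,0,0],[0,0,0],1],
  [[-12,0,0],[0,0,0],1],
  [[-15,0,0],[0,0,0],1],
])

```text
clock: 14.25
tcp_pos: [0.5272, -0.0708, 0.0589]
orientation: [0.0, 0.005, 1.0, -0.0]
wrist_force: [-3.2, -0.3, 9.5]
finger_gap: -0.0001
grip_force: 4.6
```

>>> move_arm([
  [[-4,0,0],[0,0,0],1],
  [[-8,0,0],[0,0,0],1],
  [[-12,0,0],[0,0,0],1],
  [[-16,0,0],[0,0,0],1],
  [[-16,0,0],[0,0,0],1],
])

```text
clock: 14.88
tcp_pos: [0.5441, -0.071, 0.0588]
orientation: [0.001, 0.005, 1.0, -0.0]
wrist_force: [0.7, -0.1, 6.2]
finger_gap: -0.0001
grip_force: 3.0
```

>>> move_arm([
  [[0,0,-20],[0,0,0],1],
  [[10,-10,-50],[0,0,0],1],
  [[40,-40,-90],[0,0,0],1],
  [[60,-60,-90],[0,0,0],1],
  [[60,-60,-90],[0,0,0],1],
])

```text
clock: 15.5
tcp_pos: [0.4817, -0.1312, 0.1483]
orientation: [-0.0, 0.006, 1.0, 0.0]
wrist_force: [0.9, -0.1, -0.1]
finger_gap: 0.0002
grip_force: 0.0
```

```bash
python3 read.py 6.png; python3 st.py
```

```text
15.5 [ 0.4817 -0.1312  0.1483]
a [533. 302.] [('-', -50, -19), ('v', -18, 16), ('b', 17, 46), ('-', 47, 49)] [4.372]
b [468. 302.] [('o', -49, -14), ('r', -14, 21), ('o', 22, 50)] [1.326]
c [403. 302.] [('b', -50, -17), ('g', -14, 17), ('y', 18, 50)] [3.185 3.133]
15.55 [ 0.4822 -0.1305  0.1479] [-1.0e-04  5.5e-03  1.0e+00  3.0e-04] [0.5  0.17 0.43]
unit mm [-45.7 -75.6 147.9]
```

View pics/6.png

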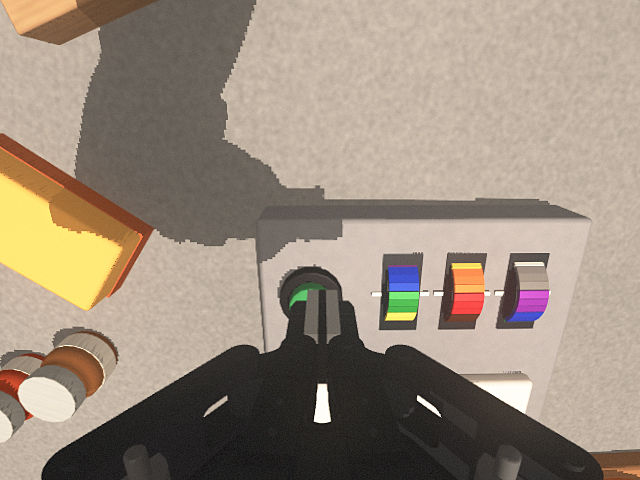

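>>> move_arm([
  [[-30,-6,30],[0,0,0],1],
  [[-46,-9,55],[0,0,0],1],
  [[-46,-9,70],[0,0,0],1],
  [[-46,-9,73],[0,0,0],1],
  [[-46,-9,73],[0,0,0],1],
])

```text
clock: 16.18
tcp_pos: [0.5282, -0.1393, 0.0753]
orientation: [-0.0, 0.004, 1.0, 0.0]
wrist_force: [0.3, -0.5, -0.4]
finger_gap: 0.0001
grip_force: 0.0
```

>>> move_arm([
  [[0,0,2],[0,0,0],1],
  [[0,0,4],[0,0,0],1],
  [[0,0,4],[0,0,0],1],
])

```text
clock: 16.55
tcp_pos: [0.529, -0.1399, 0.0717]
orientation: [0.001, 0.005, 1.0, -0.0]
wrist_force: [1.3, 0.0, 1.3]
finger_gap: 0.0001
grip_force: 0.9
```

```bash
python3 st.py
```

```text
16.55 [ 0.529  -0.1399  0.0717] [ 6.0e-04  4.7e-03  1.0e+00 -2.0e-04] [1.26 0.05 1.34]
unit mm [  1.1 -84.6  71.7]
```

Contact near 72 mm; press about 6 mm more in steps.

>>> move_arm([
  [[0,0,2],[0,0,0],1],
  [[0,0,4],[0,0,0],1],
  [[0,0,4],[0,0,0],1],
])

```text
clock: 16.92
tcp_pos: [0.529, -0.14, 0.0675]
orientation: [0.0, 0.005, 1.0, -0.0]
wrist_force: [0.3, 0.1, 5.2]
finger_gap: -0.0
grip_force: 2.4
```

>>> move_arm([
  [[0,0,1],[0,0,0],1],
  [[0,0,2],[0,0,0],1],
  [[0,0,2],[0,0,0],1],
])

```text
clock: 17.3
tcp_pos: [0.529, -0.14, 0.066]
orientation: [0.0, 0.005, 1.0, -0.0]
wrist_force: [-1.2, -0.1, 8.6]
finger_gap: 0.0
grip_force: 4.3
```

>>> move_arm([
  [[0,0,1.5],[0,0,0],1],
  [[0,0,1.5],[0,0,0],1],
  [[0,0,1.5],[0,0,0],1],
])

```text
clock: 17.68
tcp_pos: [0.5291, -0.14, 0.0659]
orientation: [0.001, 0.005, 1.0, -0.0]
wrist_force: [-4.6, 1.8, 18.2]
finger_gap: 0.0001
grip_force: 9.0
```

>>> move_arm([
  [[0,0,-10],[0,0,0],1],
  [[0,0,-40],[0,0,0],1],
  [[40,0,-90],[0,0,0],1],
  [[55,20,-95],[0,0,0],1],
  [[55,20,-95],[0,0,0],1],
])

```text
clock: 18.3
tcp_pos: [0.4728, -0.1184, 0.1592]
orientation: [0.0, 0.004, 1.0, 0.0]
wrist_force: [0.4, -0.0, -0.3]
finger_gap: 0.0
grip_force: 0.0
```

```bash
python3 read.py 7.png; python3 st.py
```

```text
18.3 [ 0.4728 -0.1184  0.1592]
a [506. 306.] [('-', -50, -20), ('v', -19, 16), ('b', 17, 48)] [4.372]
b [445. 306.] [('o', -49, -18), ('r', -14, 21), ('o', 22, 49)] [1.291]
c [383. 305.] [('b', -50, -17), ('g', -16, 18), ('y', 19, 47), ('-', 48, 50)] [3.168 3.15 ]
18.35 [ 0.4735 -0.119   0.1586] [ 0.      0.0043  1.     -0.    ] [ 0.86 -0.32  0.19]
unit mm [-54.5 -64.1 158.6]
```

View pics/7.png

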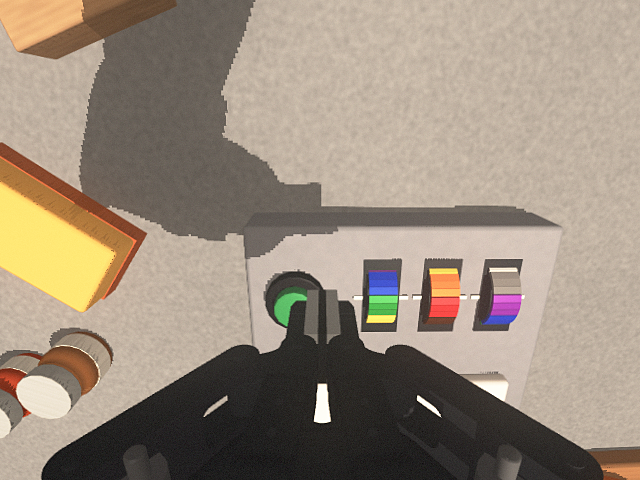

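The picture shows violet, red and green on the index line (x≈500, 440 and 382, y≈298). The enter button is up again and the arm is clear.

```bash
python3 -c "
from workcell import env
print(env.hand_in())"
```

```text
the job is handed in; nothing more can be done
None
```

I rolled the wheels to 7-2-5 (last camera reading about 4.37, 1.29–1.32 and 3.16 rad, all inside tolerance), pressed enter to its stop and let it come up again, then handed the job in; the hand-in call gave no verdict.

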